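# Stand the fallen test antenna back up

## Task

One of the two desk antennas on the test bench has been knocked over and lies on its side. Grip it by its rod, turn it upright and set it down gently on the bench, letting go only once it stands on its base. Leave the standing antenna, the bottle and the screwdriver as they are.

Things in the scene. Friction and masses are not known exactly. Their poses are not given: they have to be found in the camera images.
- fallen: Toppled antenna: grey block 60 x 60 x 40 mm tall with an orange band; a black round rod, 16 mm across and 100 mm long with an orange end, stands out of its top (140 mm in all, 0.2-0.45 kg, mostly in the block). Origin: centre of the block's underside; z runs along the rod to its free end. Starts lying on a flat side of the block, rod level, 30 mm above the bench, pointing more or less to the robot's left (+y).
- fallen_rod (a point): Middle of the toppled antenna's rod, on its axis, a good place to grip: 90 mm from the block's underside, 50 mm from the rod's free end. Same axes as fallen. It is 90 mm above the bench (bench top: z = 0) when the antenna is upright. Leaning by less than about 40 degrees, the antenna falls onto its base by itself.
- standing_rod (a point): The middle of the rod of the other antenna, of the same shape and size but with a blue band and blue end. It stands upright already (140 mm tall); leave it alone. Point 90 mm above its underside; z up along the rod.
- cleaner_mid (a point): Middle of an amber bottle with a white cap, 56 mm in diameter and 140 mm tall, standing upright; leave it alone. Point 70 mm above its underside; z up.
- driver: A screwdriver with a yellow handle, about 170 mm long, lying flat on the bench beyond the antenna, across the robot's view; leave it alone. Its tip points along its own x.
Mind the look-alikes: they are no part of the job. Leave any pink or yellow look-alike of the fallen alone.

How it is judged:
By the outcome, as a careful person would: the job done as asked, in the order asked, and still so for the second after the job is handed in, with the robot touching nothing.
It also fails if it takes over 40 s, if anything falls off the work surface, if the arm or the gripper's body presses on something with over 40 N, if the wrist force passes 120 N, or if a joint passes its speed limit or range.

## Robot

A 7-joint arm with a two-finger parallel gripper is mounted at the origin on the work surface. World frame = base frame: x ahead of the robot, y to its left, z up, the work surface at z = 0. Lengths are in m, angles in rad, forces in N, time in s.
With the tool pointing down it reaches from about 0.4 to 0.875 m from the base axis. Payload 6.5 kg.
Tool frame: the origin (TCP) lies on the centre line of the jaws, within the pads' length; the fingertips stand 17 mm ahead of it and the grasp point (between the pads) lies 2 mm behind it (bot.finger_overhang is the distance from the TCP to the fingertips, in m); z points along the fingers, y is the line along which they close (so a half turn about z gives the same grasp; the last joint's range is limited). The gripper opens to 88 mm and grips with 3 to 60 N. Pads are 18 mm wide; open, the fingers measure 123 mm over their backs; the gripper's body (75 mm by 187 mm) begins 45 mm behind the grasp point.
Start: joints at [-1.258, 0.536, -0.004, 1.538, 0.003, 1.067, -0.071], TCP at [0.24, 0.604, 0.256] pointing down, gripper open.
Joint ranges: [-2.7, 2.7], [-0.37, 2.16], [-1.27, 1.26], [0.24, 2.4], [-1.31, 4.45], [0.19, 1.91], [-2.76, 2.76]. Speed limits (rad/s): [2.39, 2.39, 3.14, 3.14, 3.14, 3.14, 3.14].

## Interface

Orientations are given as a unit quaternion [x, y, z, w].
In Python, from rig import readout, vision, workorder, bot gives the robot as it stands. The module is installed in compiled form; this text tells all that it offers.
- The arm moves only by the tool move_arm, never from a script. Its argument "increments" is a list that holds one entry, the list of rows, each a list of 5 numbers: the shift along the world's x, y, z in cm, then the turn about the world's z in rad, then the opening, from -1 (shut) to 1 (fully open), so that 0 is half open. A call has exactly 8 rows; each row shifts and turns the commanded pose from where the row before left it; what a row does not reach is not made up. A row lasts 1/12 s, in which the tool goes at most 41.7 mm and 7.16 degrees, less where a joint would pass 70% of its speed; a pose out of reach is approached as far as the arm can. A call with a gripper value outside its range is refused whole. The fingers move at their own pace and stop on an object; "squeeze" is the grip in N (left out, the last holds). Time passes only in rows, so rows that do not move let the fingers close, or fill a call up. It gives the time, the measured TCP pose, the force, the opening and the grip force at its end, in the units of the state.
- readout.sense(): the state, without advancing time (a new reading comes with each control period).
- vision.capture(name): name is "scene" or "side" or "wrist"; returns a dict with "color" (384x512x3 uint8, red, green, blue), "z_map" (384x512 float32, m along the optical axis (not along the pixel's ray), 0 where there is no reading), "mtx" (3x3 intrinsics, pixels), "rvec" (rotation vector, rad) and "tvec" (3), from world to camera coordinates, as OpenCV has them. Camera axes: x right, y down, z forward; pixel columns grow to the right and rows downward; lengths in m; the calibration is good to about 2 mm. A picture is of the moment at which its call begins.
- workorder.sign_off(): hands the job in; it is judged then, once.
The state is a dict: "clock": time; "joint_pos": joint angles; "qd": joint speeds; "joint_efforts": joint torques, N m; "position": TCP position; "tool_rot": TCP orientation; "contact_force": force on the tool from outside, world axes, zero at the start; "ft_torque": the same for the moment, N m; "finger_gap": finger opening in m; "gripper_force": force on a finger pad.
Only numpy, scipy, OpenCV 4.12 (cv2) and the standard library are available. Lean on these libraries where they do the work, as an engineer would, in place of code of your own. Each camera call takes 0.05 s, during which the arm holds its last target. There are 200 camera calls.

## Working session

There is one attempt and no reset: what is moved stays moved. The work goes in short steps, Python scripts to look and compute and a tool call to move; the robot and the scene stay as the last step left them, time stands still between calls to the robot, and variables do not carry over. Pictures are saved under pics/ and viewed, at most 10 in all, crops included, and the job is handed in when it is done.

Besides the shell and the picture viewer there is one more tool, called after "Emit:" as name(argument=value, ...), one argument or row to a line, values as JSON. move_arm: Moves the arm, as the interface text tells. Its arguments: {"type":"object","properties":{"increments":{"type":"array","items":{"type":"array","items":{"type":"array","items":{"type":"number"}}}},"squeeze":{"type":"number"}},"required":["increments"]}

```bash
mkdir -p pics
cat > h.py <<'E'
import numpy as np, cv2
from rig import readout, vision, workorder, bot
def cap(n):
    d=vision.capture(n); R=cv2.Rodrigues(np.array(d["rvec"],float))[0]; t=np.array(d["tvec"],float).ravel()
    z=d["z_map"]; K=np.array(d["mtx"]); v,u=np.mgrid[:z.shape[0],:z.shape[1]]
    c=np.stack([(u-K[0,2])/K[0,0]*z,(v-K[1,2])/K[1,1]*z,z],-1)
    P=(c-t)@R; P[z==0]=np.nan
    return d["color"],P
E
python3 - <<'E'
from h import *
ims=[]
for n in("scene","side"):
    c,P=cap(n); np.savez(f"{n}0.npz",c=c,P=P); cv2.imwrite(f"pics/{n}0.png",c[...,::-1])
s=readout.sense(); print(s["clock"],s["position"],s["tool_rot"],s["contact_force"],s["finger_gap"],bot.finger_overhang)
E
```

```text
0.1 [0.24021064 0.60344457 0.25493545] [ 1.88246652e-01  9.82121483e-01 -7.64574620e-04 -7.74612958e-05] [ 0.15114956 -0.25796281 -0.02542262] 0.0881335911124293 0.017
```

View pics/scene0.png

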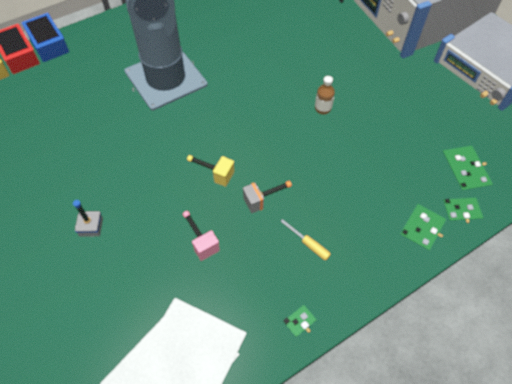

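View pics/side0.png

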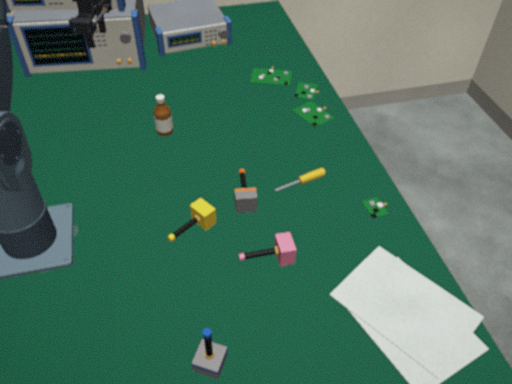

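The scene view shows the fallen antenna, with its grey/orange block at about (254,197) and its orange rod end at (289,184). In the side view they are at (245,200) and (242,171). The yellow and pink look-alikes lie nearby, the blue antenna stands at scene (88,220), the bottle at (325,97) and the screwdriver at (305,240).

Run:
```python
from h import *
for n,uv in(("scene",[(254,197),(289,184),(224,172),(325,97),(205,245),(88,220),(284,222),(326,256)]),("side",[(245,200),(242,171),(203,214),(163,120)])):
    f=np.load(n+"0.npz");P=f["P"];c=f["c"].astype(int)
    for u,v in uv: print(n,u,v,P[v,u].round(3))
    u,v=uv[0]; W=np.zeros(P.shape[:2],bool); W[v-35:v+25,u-28:u+45]=1
    q=np.nan_to_num(P); W&=(q[...,2]>.008)&(q[...,2]<.08)&(np.linalg.norm(q[...,:2]-q[v,u,:2],axis=-1)<.16)
    H=cv2.cvtColor(f["c"],cv2.COLOR_RGB2HSV).astype(int)
    yel=(H[...,0]>20)&(H[...,0]<35)&(H[...,1]>120)
    org=W&(H[...,0]<17)&(H[...,1]>150)&(H[...,2]>120)
    gray=W&(H[...,1]<70)&(H[...,2]>75)
    blk=W&(H[...,2]<60)
    for m,k in((org,"org"),(gray,"gray"),(blk,"blk")):
        p=P[m]; print(n,k,len(p),np.median(p,0).round(3),np.percentile(p,5,0).round(3),np.percentile(p,95,0).round(3))
        if k=="blk":
            l=cv2.fitLine(p[:,:2].astype(np.float32),cv2.DIST_HUBER,0,.01,.01).ravel();print(l, np.degrees(np.arctan2(l[1],l[0])))
        if k=="org":
            print(p[p[:,1]>np.median(p[:,1])+.05].mean(0))
```

```text
scene 254 197 [ 0.601 -0.017  0.056]
scene 289 184 [0.609 0.101 0.035]
scene 224 172 [ 0.484 -0.047  0.06 ]
scene 325 97 [0.423 0.367 0.082]
scene 205 245 [ 0.658 -0.209  0.059]
scene 88 220 [ 0.413 -0.444  0.05 ]
scene 284 222 [0.696 0.025 0.013]
scene 326 256 [0.849 0.059 0.023]
scene org 7 [ 0.619 -0.004  0.036] [ 0.609 -0.006  0.019] [0.622 0.1   0.047]
[0.60977291 0.09711863 0.03439338]
scene gray 358 [ 0.599 -0.021  0.056] [ 0.564 -0.035  0.015] [0.621 0.017 0.063]
scene blk 9 [0.604 0.058 0.037] [0.599 0.024 0.033] [0.607 0.075 0.04 ]
[0.156349   0.9877019  0.60357505 0.05294642] 81.00495
side 245 200 [ 0.585 -0.029  0.052]
side 242 171 [0.606 0.099 0.039]
side 203 214 [ 0.462 -0.064  0.063]
side 163 120 [0.406 0.362 0.067]
side org 36 [0.603 0.096 0.042] [ 0.569 -0.002  0.036] [0.613 0.109 0.064]
[nan nan nan]
side gray 375 [ 0.591 -0.027  0.053] [ 0.562 -0.034  0.012] [0.701 0.027 0.065]
side blk 59 [0.599 0.06  0.04 ] [0.593 0.037 0.036] [0.606 0.083 0.044]
[0.0876738  0.99614924 0.59905744 0.05609576] 84.9702<stdin>:17: RuntimeWarning: Mean of empty slice.
  ret = um.true_divide(
```

Emit:
move_arm(
  increments=[
    [[2.2, -3.2, 0, -0.08, 1], [2.2, -3.2, 0, -0.08, 1], [2.2, -3.2, 0, -0.08, 1], [2.2, -3.2, 0, -0.08, 1], [2.2, -3.2, 0, -0.08, 1], [2.2, -3.2, 0, -0.08, 1], [2.2, -3.2, 0, -0.08, 1], [2.2, -3.2, 0, -0.08, 1]],
  ],
  squeeze=10,
)

```text
clock: 0.77
position: [0.4169, 0.3461, 0.2556]
tool_rot: [0.489, 0.872, -0.0, -0.0]
contact_force: [0.3, 0.6, -0.2]
finger_gap: 0.0879
gripper_force: 0.0
```

Emit:
move_arm(
  increments=[
    [[2.2, -3.2, 0, -0.08, 1], [2.2, -3.2, 0, -0.08, 1], [2.2, -3.2, 0, -0.08, 1], [2.2, -3.2, 0, -0.08, 1], [2.2, -3.2, 0, -0.08, 1], [2.2, -3.2, 0, -0.08, 1], [2.2, -3.2, 0, -0.08, 1], [2.2, -3.2, 0, -0.08, 1]],
  ],
)

```text
clock: 1.43
position: [0.5929, 0.0903, 0.2555]
tool_rot: [0.739, 0.674, -0.0, -0.0]
contact_force: [0.6, 0.1, -0.5]
finger_gap: 0.0883
gripper_force: 0.0
```

Run:
```python
from h import *
c,P=cap("wrist"); np.savez("wrist0.npz",c=c,P=P); cv2.imwrite("pics/wrist0.png",c[...,::-1])
s=readout.sense(); print(s["clock"],s["position"],s["tool_rot"],s["contact_force"])
```

```text
1.4833 [0.59665612 0.08124923 0.25608602] [ 7.43418833e-01  6.68817533e-01 -5.52671093e-04  3.35279947e-03] [ 1.8394462  -5.98499311  1.75828919]
```

View pics/wrist0.png

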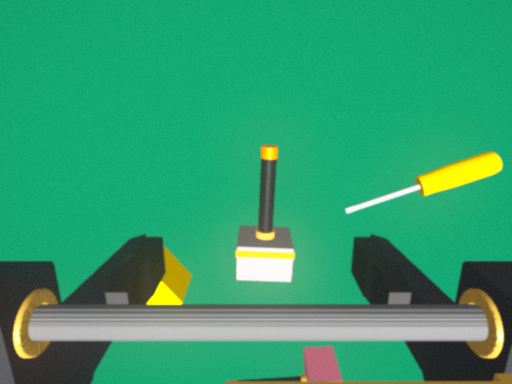

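The wrist view shows the rod running nearly straight up the image, from (265,235) to its orange end at (270,150). The yellow look-alike is at the lower left and the screwdriver at the right, both clear of the fingers.

Run:
```python
from h import *
f=np.load("wrist0.npz");P=f["P"];q=np.nan_to_num(P)
W=np.zeros(P.shape[:2],bool);W[140:230,245:290]=1
W&=(q[...,2]>.025)&(q[...,2]<.05)
p=P[W&(q[...,1]>.015)];l=cv2.fitLine(p[:,:2].astype(np.float32),cv2.DIST_HUBER,0,.01,.01).ravel()
a=np.arctan2(l[1],l[0]);print(len(p),l,np.degrees(a),p.min(0),p.max(0))
for y in(.076,-.033): print(y,l[2]+(y-l[3])*l[0]/l[1])
W=np.zeros(P.shape[:2],bool);W[225:285,225:305]=1;W&=q[...,2]>.01
p=P[W];print("block",np.percentile(p,1,0),np.percentile(p,99,0))
f=np.load("scene0.npz");P=f["P"];print("pink end",P[214,185],P[216,187],"yel",P[184,219],P[166,232])
s=readout.sense();r=s["tool_rot"];print(s["position"],np.degrees(2*np.arctan2(r[1],r[0])-np.pi/2)+90)
```

```text
1261 [0.13633604 0.99066263 0.59951633 0.06274945] 82.16411 [0.58602973 0.01501185 0.02500671] [0.61378776 0.10584723 0.04007761]
0.076 0.6013399
-0.033 0.5863392
block [ 0.56056164 -0.034253    0.01298655] [0.62006855 0.01824998 0.06154302]
pink end [ 0.53313166 -0.20566138  0.03565409] [ 0.54445143 -0.20475153  0.04050243] yel [ 4.77644479e-01 -6.36508166e-02 -1.98263356e-04] [ 0.47235776 -0.01231644  0.04990572]
[0.59665612 0.08124923 0.25608602] 83.95232897069734
```

Emit:
move_arm(
  increments=[
    [[0.5, -0.7, 0, -0.02, 1], [0.4, -0.8, -3, -0.02, 1], [0, 0, -4, 0, 1], [0, 0, -4, 0, 1], [0, 0, -3, 0, 1], [0, 0, -2, 0, 1], [0, 0, 0, 0, 1], [0, 0, 0, 0, 1]],
  ],
)

```text
clock: 2.15
position: [0.6004, 0.0778, 0.095]
tool_rot: [0.75, 0.661, -0.001, -0.001]
contact_force: [-1.0, -0.8, 0.8]
finger_gap: 0.0879
gripper_force: 0.0
```

Emit:
move_arm(
  increments=[
    [[0.1, 0, -2.5, 0, 1], [0, 0, -2.5, 0, 1], [0, 0, -1.2, 0, 1], [0, 0, -0.5, 0, 1], [0, 0, 0, 0, 1], [0, 0, 0, 0, -1], [0, 0, 0, 0, -1], [0, 0, 0, 0, -1]],
  ],
  squeeze=12,
)

```text
clock: 2.82
position: [0.6033, 0.077, 0.0301]
tool_rot: [0.751, 0.66, 0.001, 0.001]
contact_force: [-0.1, -0.2, -0.9]
finger_gap: 0.0702
gripper_force: 0.0
```

Emit:
move_arm(
  increments=[
    [[0, 0, 0, 0, -1], [0, 0, 0, 0, -1], [0, 0, 0, 0, -1], [0, 0, 0, 0, -1], [0, 0, 0, 0, -1], [0, 0, 0, 0, -1], [0, 0, 0, 0, -1], [0, 0, 0, 0, -1]],
  ],
)

```text
clock: 3.48
position: [0.6023, 0.0769, 0.0287]
tool_rot: [0.751, 0.66, -0.0, -0.0]
contact_force: [-0.3, 0.3, -0.3]
finger_gap: 0.0166
gripper_force: 0.0
```

Emit:
move_arm(
  increments=[
    [[0, 0, 0, 0, -1], [0, 0, 0, 0, -1], [-0.04, -0.3, 0.95, 0, -1], [-0.05, -0.4, 0.95, 0, -1], [-0.06, -0.5, 0.9, 0, -1], [-0.07, -0.5, 0.85, 0, -1], [-0.08, -0.6, 0.8, 0, -1], [-0.09, -0.65, 0.75, 0, -1]],
  ],
)

```text
clock: 4.15
position: [0.5986, 0.0464, 0.082]
tool_rot: [0.751, 0.66, 0.0, 0.0]
contact_force: [-0.0, -0.3, -0.3]
finger_gap: 0.0146
gripper_force: 12.0
```

Run:
```python
from h import *
c,P=cap("side"); cv2.imwrite("pics/side1.png",cv2.resize(c[120:270,140:340,::-1],None,fx=3,fy=3))
s=readout.sense(); print(s["clock"],s["position"],s["contact_force"],s["ft_torque"],s["gripper_force"],s["finger_gap"])
```

```text
4.2 [0.59922644 0.04461711 0.08328979] [-0.09506268 -0.65122883  1.17284764] [ 0.05773341  0.16418455 -0.00304499] 12.02904213219881 0.014679002357228702
```

View pics/side1.png

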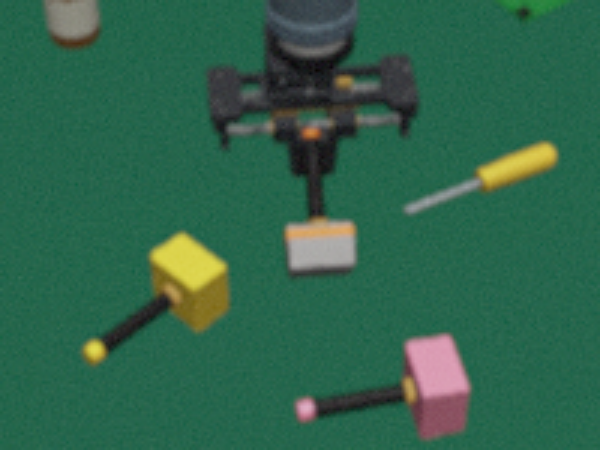

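The crop shows the rod held between the fingers, with the orange end at (310,132) above them. The block at (320,247) is tilting about its lower edge, and forces are low. I'll carry on along the arc.

Emit:
move_arm(
  increments=[
    [[-0.1, -0.7, 0.7, 0, -1], [-0.1, -0.8, 0.6, 0, -1], [-0.1, -0.85, 0.5, 0, -1], [-0.1, -0.85, 0.5, 0, -1], [-0.1, -0.9, 0.4, 0, -1], [-0.1, -0.95, 0.3, 0, -1], [-0.15, -0.95, 0.2, 0, -1], [-0.15, -1.0, 0.15, 0, -1]],
  ],
)

```text
clock: 4.87
position: [0.5893, -0.0236, 0.1143]
tool_rot: [0.751, 0.66, -0.0, -0.0]
contact_force: [0.4, 0.7, -3.1]
finger_gap: 0.0145
gripper_force: 12.3
```

Run:
```python
from h import *
c,P=cap("side"); cv2.imwrite("pics/side2.png",cv2.resize(c[120:270,140:340,::-1],None,fx=3,fy=3))
s=readout.sense(); print(s["clock"],s["position"],s["contact_force"],s["ft_torque"],s["gripper_force"],s["finger_gap"])
```

```text
4.9167 [ 0.58889305 -0.02661797  0.114629  ] [-0.11024796 -2.59774498 -1.67623451] [-0.27354344  0.10341899 -0.03413918] 12.081438316963613 0.014727008049662923
```

View pics/side2.png

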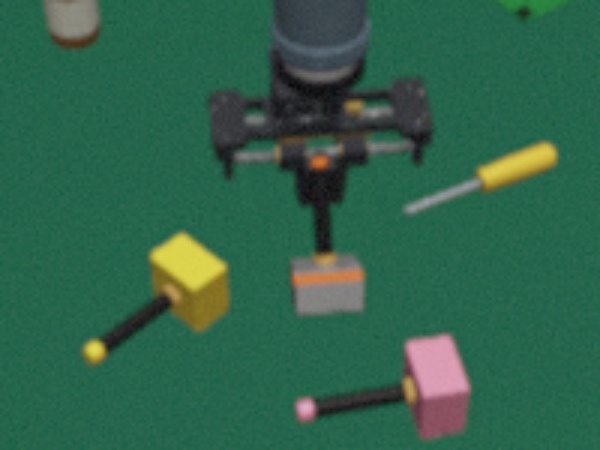

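The crop shows the block at (328,287) with its grey top and rod root now visible, so it is close to upright. I'll check its tilt and height numerically.

```bash
cat > t.py <<'E'
from h import *
c,P=cap("side");q=np.nan_to_num(P)
H=cv2.cvtColor(c,cv2.COLOR_RGB2HSV).astype(int)
W=(abs(q[...,0]-.59)<.06)&(q[...,1]>-.13)&(q[...,1]<.02)&(q[...,2]>.004)&(q[...,2]<.085)
g=P[W];print(len(g),np.percentile(g,[1,99],axis=0).round(3))
f=g[g[:,2]<.035]; A=np.c_[f[:,0],f[:,2],np.ones(len(f))]; k=np.linalg.lstsq(A,f[:,1],rcond=None)[0]
print("front face dy/dz",k, np.degrees(np.arctan(k[1])),"y@z0",k@[.59,0,1])
for a,b in((.046,.055),(.055,.065),(.065,.085)):
    m=(g[:,2]>a)&(g[:,2]<b);print(a,m.sum(),np.median(g[m],0).round(3))
s=readout.sense(); print(s["clock"],s["position"],s["contact_force"],s["gripper_force"],s["finger_gap"])
E
python3 t.py
```

```text
780 [[ 0.532 -0.126  0.004]
 [ 0.648  0.018  0.084]]
front face dy/dz [-0.10075788 -0.06447445 -0.00046567] -3.689007818466933 y@z0 -0.05991282096419084
0.046 34 [ 0.577 -0.114  0.053]
0.055 113 [ 0.573 -0.112  0.06 ]
0.065 298 [ 0.581 -0.098  0.075]
4.9667 [ 0.58907602 -0.02551332  0.11442151] [ 0.39653303 -0.92320712 -2.49026398] 12.261118073947728 0.014590972406254711
```

Run:
```python
from h import *
c,P=cap("side")
for v in range(184,228,2): print(v,P[v,247].round(3),P[v,252].round(3),c[v,247])
```

```text
184 [ 0.588 -0.04   0.124] [ 0.604 -0.032  0.113] [32 35 33]
186 [ 0.589 -0.037  0.113] [ 0.603 -0.035  0.108] [25 29 25]
188 [ 0.587 -0.043  0.112] [0.627 0.055 0.006] [30 31 30]
190 [ 0.587 -0.045  0.106] [0.626 0.052 0.   ] [27 26 25]
192 [ 0.585 -0.051  0.105] [0.623 0.039 0.005] [33 29 35]
194 [ 0.584 -0.055  0.102] [0.621 0.033 0.003] [33 28 31]
196 [ 0.584 -0.056  0.095] [0.619 0.023 0.006] [35 37 34]
198 [ 0.583 -0.06   0.092] [0.618 0.019 0.002] [19 15 20]
200 [ 0.583 -0.062  0.086] [0.615 0.008 0.006] [27 25 29]
202 [ 0.582 -0.066  0.082] [0.613 0.001 0.005] [34 29 27]
204 [ 0.581 -0.07   0.08 ] [ 0.612 -0.003  0.001] [48 36 28]
206 [ 0.58  -0.074  0.075] [ 0.597 -0.06   0.056] [164 129  70]
208 [ 0.58  -0.076  0.07 ] [ 0.592 -0.08   0.072] [166 140  94]
210 [ 0.575 -0.092  0.081] [ 0.588 -0.097  0.083] [145 129 120]
212 [ 0.575 -0.095  0.076] [ 0.587 -0.101  0.079] [201 127  72]
214 [ 0.574 -0.1    0.073] [ 0.587 -0.101  0.072] [192 130  91]
216 [ 0.573 -0.103  0.069] [ 0.586 -0.105  0.068] [132 128 126]
218 [ 0.572 -0.106  0.065] [ 0.585 -0.109  0.065] [135 135 135]
220 [ 0.572 -0.108  0.059] [ 0.584 -0.113  0.062] [133 129 131]
222 [ 0.571 -0.112  0.056] [ 0.584 -0.115  0.056] [133 132 131]
224 [ 0.57  -0.116  0.053] [ 0.594 -0.078  0.002] [101 110 102]
226 [ 0.578 -0.082  0.003] [ 0.592 -0.085  0.003] [ 39 101  78]
```

The depth readings show the antenna still leaning about 40° from vertical, hanging in the grip with its lower edge roughly 14 mm off the bench. Pad friction is holding it there. I'll ease the squeeze so it swings down under gravity.

Emit:
move_arm(
  increments=[
    [[0, 0, 0, 0, -1], [0, 0, 0, 0, -1], [0, 0, 0, 0, -1], [0, 0, 0, 0, -1], [0, 0, 0, 0, -1], [0, 0, 0, 0, -1], [0, 0, 0, 0, -1], [0, 0, 0, 0, -1]],
  ],
  squeeze=6,
)

```text
clock: 5.68
position: [0.5895, -0.0226, 0.1142]
tool_rot: [0.751, 0.66, -0.0, 0.0]
contact_force: [0.4, -0.4, -2.4]
finger_gap: 0.0157
gripper_force: 6.0
```

```bash
cat > t.py <<'E'
from h import *
import sys
c,P=cap("side"); cv2.imwrite(f"pics/{sys.argv[1]}.png",cv2.resize(c[120:270,140:340,::-1],None,fx=3,fy=3))
for v in range(182,232,3): print(v,P[v,247].round(3),P[v,252].round(3),c[v,247])
s=readout.sense(); print(s["clock"],s["position"],s["contact_force"],s["ft_torque"],s["gripper_force"],s["finger_gap"])
E
python3 t.py side3
```

```text
182 [ 0.59  -0.033  0.124] [ 0.604 -0.03   0.119] [34 28 30]
185 [ 0.589 -0.036  0.116] [ 0.604 -0.029  0.106] [26 26 26]
188 [ 0.588 -0.038  0.107] [0.627 0.058 0.003] [23 15 18]
191 [ 0.587 -0.044  0.102] [0.624 0.045 0.004] [29 28 25]
194 [ 0.587 -0.045  0.091] [0.621 0.035 0.002] [39 33 33]
197 [ 0.586 -0.05   0.085] [0.619 0.023 0.002] [35 30 32]
200 [ 0.584 -0.055  0.079] [0.616 0.012 0.001] [25 27 33]
203 [ 0.583 -0.061  0.074] [ 0.602 -0.041  0.048] [71 51 39]
206 [ 0.581 -0.068  0.069] [ 0.595 -0.068  0.065] [176 144  86]
209 [ 0.578 -0.081  0.072] [ 0.591 -0.085  0.073] [129 126 125]
212 [ 0.577 -0.087  0.067] [ 0.59  -0.089  0.066] [192 115  63]
215 [ 0.576 -0.092  0.06 ] [ 0.589 -0.094  0.059] [133 118 115]
218 [ 0.575 -0.095  0.052] [ 0.588 -0.097  0.051] [117 120 119]
221 [ 0.573 -0.102  0.048] [ 0.587 -0.101  0.043] [120 120 118]
224 [ 0.58  -0.075  0.003] [ 0.593 -0.079  0.004] [ 67 104  87]
227 [ 0.578 -0.084  0.002] [ 0.591 -0.087  0.001] [ 37 103  78]
230 [ 0.575 -0.096  0.003] [ 0.589 -0.098  0.002] [ 34 102  76]
5.7333 [ 0.58944479 -0.02256502  0.11421842] [ 0.4374772  -0.38485746 -2.30921541] [0.01785886 0.09242064 0.02477138] 6.000183094292879 0.015064909595128198
```

Emit:
move_arm(
  increments=[
    [[0, 0, 0, 0, -1], [0, 0, 0, 0, -1], [0, 0, 0, 0, -1], [0, 0, 0, 0, -1], [0, 0, 0, 0, -1], [0, 0, 0, 0, -1], [0, 0, 0, 0, -1], [0, 0, 0, 0, -1]],
  ],
  squeeze=3.5,
)

```text
clock: 6.4
position: [0.5895, -0.0226, 0.1142]
tool_rot: [0.751, 0.66, -0.0, 0.0]
contact_force: [-0.3, 0.9, -1.9]
finger_gap: 0.0155
gripper_force: 3.5
```

```bash
python3 t.py side4
```

```text
182 [ 0.59  -0.033  0.124] [ 0.604 -0.03   0.118] [15 19 22]
185 [ 0.589 -0.034  0.114] [ 0.604 -0.032  0.108] [15 22 17]
188 [ 0.589 -0.035  0.104] [0.627 0.056 0.005] [13  7 22]
191 [ 0.589 -0.034  0.091] [0.624 0.046 0.002] [20 13 16]
194 [ 0.589 -0.037  0.083] [ 0.611 -0.004  0.044] [26 18 21]
197 [ 0.588 -0.039  0.073] [ 0.608 -0.018  0.047] [18 15 20]
200 [ 0.589 -0.037  0.059] [ 0.604 -0.032  0.05 ] [54 43 25]
203 [ 0.588 -0.042  0.052] [ 0.602 -0.042  0.049] [140 115  79]
206 [ 0.586 -0.051  0.05 ] [ 0.598 -0.057  0.053] [148 147 146]
209 [ 0.583 -0.061  0.049] [ 0.597 -0.062  0.047] [128 117 114]
212 [ 0.582 -0.065  0.041] [ 0.596 -0.064  0.037] [126  81  58]
215 [ 0.583 -0.063  0.026] [ 0.596 -0.069  0.03 ] [84 83 82]
218 [ 0.582 -0.066  0.018] [ 0.596 -0.067  0.015] [79 83 79]
221 [ 0.584 -0.06  -0.002] [ 0.597 -0.064 -0.002] [37 99 75]
224 [ 0.58  -0.076  0.004] [ 0.593 -0.079  0.004] [ 40 105  79]
227 [ 0.577 -0.087  0.004] [ 0.591 -0.089  0.003] [ 42 104  78]
230 [ 0.575 -0.096  0.004] [ 0.588 -0.1    0.004] [ 34 100  79]
6.45 [ 0.58946118 -0.02261779  0.1142223 ] [ 0.03001271  0.68734223 -1.26764211] [-0.05537463  0.12460668 -0.04873827] 3.499995219754055 0.015649887577690872
```

View pics/side4.png

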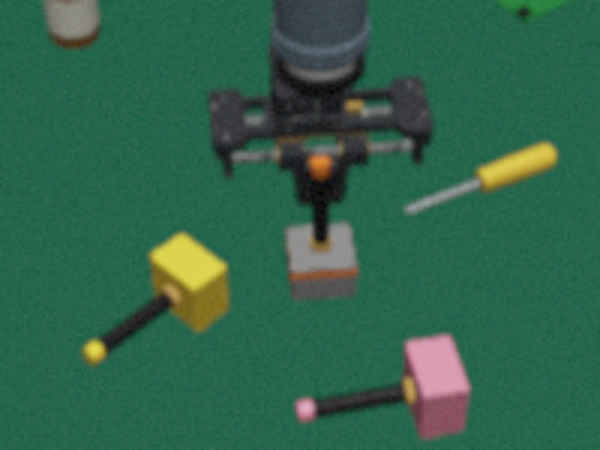

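The crop shows the antenna nearly upright: block top at (320,245), orange rod end at (320,165) between the fingers, base a few mm above the bench. I'll lower it gently.

Emit:
move_arm(
  increments=[
    [[0, -0.1, -0.15, 0, -1], [0, -0.1, -0.15, 0, -1], [0, -0.1, -0.15, 0, -1], [0, -0.1, -0.15, 0, -1], [0, -0.1, -0.1, 0, -1], [0, -0.1, -0.1, 0, -1], [0, 0, 0, 0, -1], [0, 0, 0, 0, -1]],
  ],
)

```text
clock: 7.12
position: [0.5895, -0.029, 0.1063]
tool_rot: [0.751, 0.66, -0.0, 0.0]
contact_force: [-3.4, -1.5, 5.4]
finger_gap: 0.0158
gripper_force: 3.5
```

```bash
python3 t.py side5
```

```text
182 [ 0.587 -0.043  0.135] [ 0.602 -0.037  0.125] [111  57  22]
185 [ 0.587 -0.044  0.125] [ 0.603 -0.035  0.112] [10  8  5]
188 [ 0.587 -0.044  0.113] [ 0.602 -0.038  0.103] [13 12 16]
191 [ 0.588 -0.039  0.097] [0.624 0.043 0.005] [17 19 26]
194 [ 0.587 -0.043  0.089] [0.62  0.03  0.007] [24 25 31]
197 [ 0.588 -0.042  0.076] [ 0.609 -0.014  0.042] [14 16 16]
200 [ 0.587 -0.044  0.066] [ 0.606 -0.027  0.045] [12  9  9]
203 [ 0.588 -0.041  0.051] [ 0.603 -0.037  0.042] [79 59 28]
206 [ 0.587 -0.046  0.044] [ 0.601 -0.047  0.042] [134 115  90]
209 [ 0.584 -0.057  0.045] [ 0.597 -0.061  0.046] [147 147 146]
212 [ 0.582 -0.065  0.041] [ 0.595 -0.069  0.042] [125 118 114]
215 [ 0.582 -0.068  0.032] [ 0.596 -0.065  0.025] [118  79  67]
218 [ 0.582 -0.064  0.016] [ 0.595 -0.07   0.019] [77 78 77]
221 [ 0.582 -0.067  0.006] [ 0.596 -0.069  0.005] [66 87 77]
224 [ 0.58  -0.075  0.003] [ 0.593 -0.08   0.005] [ 41 103  79]
227 [ 0.578 -0.085  0.002] [ 0.591 -0.088  0.002] [32 99 72]
230 [ 0.575 -0.094  0.001] [ 0.588 -0.101  0.006] [ 38 103  78]
7.1667 [ 0.58950822 -0.02883929  0.10633276] [-1.30295227 -2.96280787  3.95829862] [-0.44847423  0.55581515 -0.02174374] 3.5015442133590113 0.015959607993883254
```

The base is on the bench: block top is at 42 mm, the rod is vertical and the force pushes up. Releasing gradually.

Emit:
move_arm(
  increments=[
    [[0, 0, 0, 0, -0.6], [0, 0, 0, 0, -0.5], [0, 0, 0, 0, -0.4], [0, 0, 0, 0, -0.2], [0, 0, 0, 0, 0], [0, 0, 0, 0, 0.3], [0, 0, 0, 0, 0.3], [0, 0, 0, 0, 0.3]],
  ],
)

```text
clock: 7.83
position: [0.5895, -0.0286, 0.1062]
tool_rot: [0.751, 0.66, 0.0, 0.0]
contact_force: [0.3, -0.5, 1.0]
finger_gap: 0.0566
gripper_force: 0.0
```

Emit:
move_arm(
  increments=[
    [[0, 0, 0, 0, 0.3], [0, 0, 0.5, 0, 0.3], [0, 0, 1, 0, 0.3], [0, 0, 2, 0, 0.3], [0, 0, 2.5, 0, 0.3], [0, 0, 2.5, 0, 0.3], [0, 0, 2, 0, 0.3], [0, 0, 1, 0, 0.3]],
  ],
)

```text
clock: 8.5
position: [0.5909, -0.0289, 0.2249]
tool_rot: [0.751, 0.66, 0.002, 0.001]
contact_force: [-0.1, -0.0, 0.2]
finger_gap: 0.057
gripper_force: 0.0
```

Emit:
move_arm(
  increments=[
    [[0, 1, 0, 0, 0.3], [0, 2, 0, 0, 0.3], [0, 3, 0, 0, 0.3], [0, 3, 0, 0, 0.3], [0, 2, 0, 0, 0.3], [0, 1, 0, 0, 0.3], [0, 0, 0, 0, 0.3], [0, 0, 0, 0, 0.3]],
  ],
)

```text
clock: 9.17
position: [0.589, 0.0909, 0.2205]
tool_rot: [0.751, 0.661, -0.001, 0.0]
contact_force: [-0.1, -0.7, 0.1]
finger_gap: 0.0573
gripper_force: 0.0
```

```bash
python3 t.py side6
```

```text
182 [ 0.586 -0.047  0.139] [0.634 0.084 0.001] [156  88  34]
185 [ 0.586 -0.046  0.126] [0.631 0.072 0.001] [70 45 24]
188 [ 0.587 -0.044  0.113] [0.627 0.057 0.004] [10  0  0]
191 [ 0.586 -0.048  0.106] [0.624 0.044 0.005] [26 21 25]
194 [ 0.587 -0.046  0.092] [0.62  0.03  0.007] [26 15 20]
197 [ 0.587 -0.046  0.081] [ 0.609 -0.015  0.043] [26 23 24]
200 [ 0.587 -0.044  0.066] [ 0.606 -0.028  0.045] [12 15 15]
203 [ 0.586 -0.05   0.061] [ 0.604 -0.036  0.041] [22 12  2]
206 [ 0.587 -0.047  0.046] [ 0.601 -0.046  0.041] [136 115  71]
209 [ 0.585 -0.053  0.039] [ 0.598 -0.056  0.04 ] [148 148 146]
212 [ 0.582 -0.066  0.043] [ 0.595 -0.069  0.043] [142 145 142]
215 [ 0.582 -0.067  0.031] [ 0.596 -0.066  0.027] [124  78  51]
218 [ 0.582 -0.066  0.017] [ 0.595 -0.071  0.02 ] [79 78 77]
221 [ 0.582 -0.068  0.007] [nan nan nan] [73 78 77]
224 [ 0.58  -0.074  0.001] [ 0.593 -0.081  0.006] [ 34 102  76]
227 [ 0.578 -0.085  0.002] [ 0.592 -0.084 -0.003] [ 31 101  73]
230 [ 0.575 -0.096  0.003] [ 0.589 -0.096 -0.001] [ 43 105  80]
9.2167 [0.58925012 0.08968203 0.2207845 ] [ 1.12802204 -1.03534506 -0.34393167] [-0.07342575  0.11294626  0.01542051] 0.0 0.05726238035089518
```

View pics/side6.png

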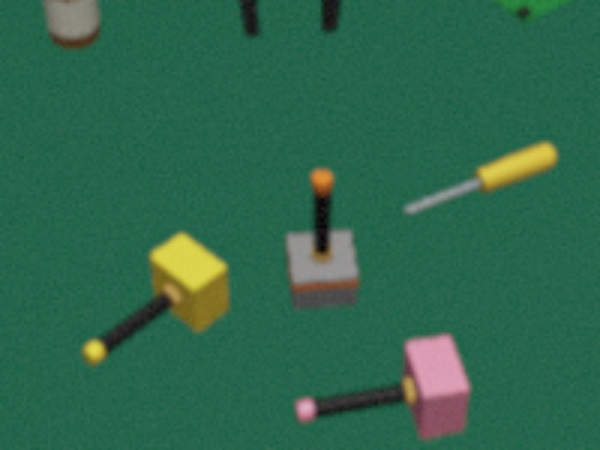

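The antenna stands upright, with its block at (322,270) and rod end at (322,182). The gripper is clear, and the screwdriver, bottle and look-alikes haven't moved.

```bash
python3 -c "
from rig import workorder
print(workorder.sign_off())"
```

```text
the job is handed in; nothing more can be done
None
```

The toppled antenna now stands upright on its base with the gripper clear of it, nothing else was touched, and the job was handed in at about 9 s of the 40 s allowed.

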